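# Clamp a circuit board in the sprung board stage

## Robot

A 6-joint arm with a two-finger parallel gripper is mounted at the origin on the work surface. World frame = base frame: x ahead of the robot, y to its left, z up, the work surface at z = 0. Lengths are in m, angles in degrees, forces in N, time in s.
With the tool pointing down it reaches from about 0.25 to 0.725 m from the base axis. Payload 9.7 kg.
Tool frame: the origin (TCP) lies at the very end of the fingers, on their centre line; the grasp point (between the pads) lies 19 mm behind it (bot.hold_point_z is the distance from the TCP to the grasp point, in m); z points along the fingers, y is the line along which they close (so a half turn about z gives the same grasp; the last joint's range is limited). The gripper opens to 85 mm and grips with 20 to 120 N. Pads are 22 mm wide; open, the fingers measure 114 mm over their backs; the gripper's body (76 mm by 85 mm) begins 54 mm behind the grasp point. The pads swing forward as they close: fully open they stand 13 mm farther back than shut.
Start: joints at [-76.433, 4.979, 10.078, 95.1, 0, 90], TCP at [0.129, -0.535, 0.231] pointing down, gripper open.
Joint ranges: [-179.16, 179.16], [-48.56, 103.87], [-65.8, 70.77], [-126.05, 130.52], [-82.76, 87.17], [-180, 180]. Speed limits (degrees/s): [127.2, 127.2, 147.25, 180, 180, 180].

## Interface

Orientations are given as [roll, pitch, yaw] about the fixed x, y, z axes, in that order (R = Rz(yaw) Ry(pitch) Rx(roll)).
In Python, from workcell import bot gives the robot as it stands.
- The arm moves only by the tool play_rows, never from a script. Its argument "targets" is a list of rows, each an object with "grip": the closure in counts, from 0 (fully open) to 255 (shut); "linear": the shift along the world's x, y, z in cm, a list of three; "delta_rot": the turn, a rotation vector about the world's x, y, z in rad, a list of three. A call has 1 to 10 rows; each row is the pose to reach, as a shift and turn from the pose commanded when the call began; what a row does not reach only later rows make up. A row lasts 1/10 s, in which the tool goes at most 50 mm and 8.59 degrees, less where a joint would pass 70% of its speed; a pose out of reach is approached as far as the arm can. A call with a gripper value outside its range is refused whole. The fingers move at their own pace and stop on an object; "force" is the grip in N (left out, the last holds). Time passes only in rows, so rows that repeat a pose let the fingers close. It gives the time, the measured TCP pose, the force, the opening and the grip force at its end, in the units of the state.
- bot.get_obs(): the state, without advancing time (a new reading comes with each control period).
- bot.camera(name): name is "scene" or "top"; returns a dict with "color" (400x640x3 uint8, red, green, blue), "range_z" (400x640 float32, m along the optical axis (not along the pixel's ray), 0 where there is no reading), "fov_y" (degrees; the focal length in pixels is half the picture's height over the tangent of half this angle, whatever the lens; pixels are square), "cx", "cy" (the principal point, pixels), "dist_coeffs" ([k1, k2, p1, p2, k3] as OpenCV has them; the pictures are not rectified), "world_to_cam" (4x4, takes a point from world to camera coordinates). Camera axes: x right, y up, looking along -z (the intrinsics and any distortion apply to the point x, -y, -z); pixel columns grow to the right and rows downward; lengths in m; the calibration is good to about 2 mm. A picture is of the moment at which its call begins.
- bot.job_done(): hands the job in; it is judged then, once.
Trained networks look in a picture, given as the dict that the camera call returned (one of the last four; its "shot" number tells which), for a name from the list of things; names that differ only in an ending like _2 or _b are one class to them, and where a whole thing is asked for, a point or a joint stands for the part that bears it (a point fixed in the world has none). Each returns a list of dicts, best first, with "conf" (0 to 1); they miss things now and then, are a little off and sometimes report something else, mostly with a low value. They report only what shows in the picture. A call takes as long as a camera call. They do not tell look-alikes from the thing itself.
- bot.search_frame(picture, target): "box" ([left, top, right, bottom] in pixels, round what is visible of it).
- bot.trace(picture, target): "pixels" (400x640 bool, what is visible of it) and "box" ([left, top, right, bottom] in pixels, round what is visible of it).
- bot.pinpoint(picture, target): "pixel" ([column, row] in pixels: a listed point, or the origin of a listed thing).
The state is a dict: "time": time; "q": joint angles; "qd": joint speeds; "joint_efforts": joint torques, N m; "ee_pos": TCP position; "tcp_rot": TCP orientation; "wrist_force": force on the tool from outside, world axes, zero at the start; "torque": the same for the moment, N m; "opening": finger opening in m; "grasp_force": force on a finger pad.
Only numpy, scipy, OpenCV 4.12 (cv2) and the standard library are available. Lean on these libraries where they do the work, as an engineer would, in place of code of your own. Each camera call takes 0.05 s, during which the arm holds its last target. There are 200 camera calls.

## Task

Get the green circuit board ready for repair in the board stage: draw the stage's yellow sprung arm back by its red post until it stays back by itself, then set the green board flat on the plate, flush in the corner of the two fixed aluminium edges with its long side along the long edge (either way round), and then bring the arm forward again so that its spring closes it onto the board's free corner and holds it there. Lower the board rather than dropping it, and leave the blue and the red board where they are.

Things in the scene. Friction and masses are not known exactly. Their poses are not given: they have to be found in the camera images.
- green_board_centre (a point): Green circuit board, 60 mm (its x) by 90 mm (its y), 5 mm thick, finned aluminium heat sink on its middle: 26 (x) by 40 (y) by 32 mm tall, so 37 mm tall in all; 0.08 to 0.17 kg. Starts flat on the table. Point: on its vertical centre line, 18.5 mm above the underside. Grip the heat sink's two 40 mm long faces, 26 mm apart along the board's x.
- green_board: The same green board; origin at the centre of its underside, z up out of its top.
- blue_board_centre (a point): Blue board of the same shape and size; same point as on the green one. Leave it alone.
- red_board_centre (a point): Red board of the same shape and size; same point as on the green one. Leave it alone.
- stage: The board stage: a dark steel plate 190 (x) by 215 (y) by 12 mm, fixed to the table, top face 12 mm above it, with two fixed aluminium edges and a sprung arm on top. Its place and yaw vary. Origin on the table, 12 mm in x and y from the plate's middle (towards +x, +y).
- corner (a point): Inner corner of the two fixed edges, level with the plate's top; stage axes. The edges are bars 12 mm wide, 8 mm high. Long edge: runs 95 mm from here along -y, is the wall on the +x side. Short edge: runs 72 mm along -x, is the wall on the +y side. A seated board fills x -60 to 0 and y -90 to 0 mm; its centre is at x -30, y -45.
- pivot (a point): Upright pivot of the yellow sprung arm, level with the plate's top; stage axes. It is at x -5, y -135 mm from the corner. The arm is a bar 7 mm wide, 1 to 10 mm above the plate (its pivot boss to 20 mm), which curves up to 27 mm out to the side away from the board and ends in the red post. Its spring strut lies within 60 mm of the pivot towards -y, up to 22 mm high.
- post (a point): Red post, the grip at the arm's free end: upright, 12 mm diameter, its axis 125 mm from the pivot, its top 46 mm above the plate. Point: on its axis, 34 mm above the plate; it moves with the arm.
- clip (a joint): Arm angle in rad, 0 (fully forward, across the board's place) to 1.1 (back). Grows anticlockwise from above; the post lies 2.256 + angle anticlockwise of stage +x, seen from the pivot. Damped over-centre spring: below 0.75 it pulls forward (3.6 N at the post at 0), above 0.75 back to the stop, where the arm stays (2 N starts it forward). It rests on a seated board's corner at 0.20.
Not all that is in view belongs to the job. What is shaped like the green_board but purple is not meant.

How it is judged:
By the outcome, as a careful person would: the job done as asked, in the order asked, and still so for the second after the job is handed in, with the robot touching nothing.
It also fails if it takes over 67 s, if anything falls off the work surface, if the arm or the gripper's body presses on something with over 40 N, if the wrist force passes 120 N, or if a joint passes its speed limit or range.

## Working session

There is one attempt and no reset: what is moved stays moved. The work goes in short steps, Python scripts to look and compute and a tool call to move; the robot and the scene stay as the last step left them, time stands still between calls to the robot, and variables do not carry over. Pictures are saved under pics/ and viewed, at most 10 in all, crops included, and the job is handed in when it is done.

Besides the shell and the picture viewer there is one more tool, called by a JSON object that holds its "method" and its "body". play_rows: Moves the arm, as the interface text tells. Its arguments: {"type":"object","properties":{"targets":{"type":"array","items":{"type":"object","properties":{"grip":{"type":"number"},"linear":{"type":"array","items":{"type":"number"}},"delta_rot":{"type":"array","items":{"type":"number"}}}}},"force":{"type":"number"}},"required":["targets"]}

```bash
mkdir -p pics
cat > h.py <<'E'
import numpy as np, cv2
from workcell import bot
def K(p):
    f=200/np.tan(np.radians(p["fov_y"])/2); return np.array([[f,0,p["cx"]],[0,f,p["cy"]],[0,0,1.]])
def ray(p,px):
    u=cv2.undistortPoints(np.array(px,float).reshape(-1,1,2),K(p),np.array(p["dist_coeffs"],float)).reshape(-1,2)
    M=np.linalg.inv(p["world_to_cam"]); d=np.c_[u[:,0],-u[:,1],-np.ones(len(u))]@M[:3,:3].T
    return M[:3,3],d
def onz(p,px,z):
    o,d=ray(p,px); return o+d*((z-o[2])/d[:,2])[:,None]
def proj(p,X):
    X=np.atleast_2d(X); c=(np.c_[X,np.ones(len(X))]@p["world_to_cam"].T)[:,:3]*[1,-1,-1]
    return cv2.projectPoints(c,np.zeros(3),np.zeros(3),K(p),np.array(p["dist_coeffs"],float))[0].reshape(-1,2)
def save(p,n): cv2.imwrite(f"pics/{n}.png",p["color"][:,:,::-1])
E
python3 - <<'E'
from h import *
for n in("top","scene"):
    p=bot.camera(n); save(p,n+"0")
    print(n,np.linalg.inv(p["world_to_cam"])[:3,3])
    for t,z in(("green_board_centre",.0185),("blue_board_centre",.0185),("red_board_centre",.0185),("stage",0),("corner",.012),("pivot",.012),("post",.046)):
        for r in bot.pinpoint(p,t)[:4]: print(t,np.round(r["pixel"],1),round(r["conf"],2),onz(p,r["pixel"],z).round(4)[0])
E
```

```text
top [ 0.42633032 -0.00956097  0.98237477]
green_board_centre [450.8 214.4] 0.77 [ 0.5118 -0.3456  0.0185]
green_board_centre [392.4 193.3] 0.72 [ 0.5606 -0.2013  0.0185]
green_board_centre [188.2 183.2] 0.5 [0.5718 0.3093 0.0185]
blue_board_centre [187.9 180. ] 0.83 [0.5798 0.3106 0.0185]
blue_board_centre [175.6 240.1] 0.63 [0.4298 0.3305 0.0185]
red_board_centre [176.7 244.2] 0.97 [0.42   0.3271 0.0185]
stage [286.5 189.8] 0.69 [0.5646 0.0647 0.    ]
corner [258.4 163.3] 0.59 [0.6288 0.1375 0.012 ]
pivot [310.5 172.5] 0.96 [0.6089 0.0047 0.012 ]
post [266.8 200.2] 0.55 [0.5314 0.108  0.046 ]
scene [1.48010936 0.46042312 0.7573289 ]
green_board_centre [267.2 207.7] 0.64 [ 0.5626 -0.2073  0.0185]
green_board_centre [318.9 232.6] 0.64 [ 0.6072 -0.0064  0.0185]
green_board_centre [242.5 189.5] 0.63 [ 0.5061 -0.3402  0.0185]
blue_board_centre [434.5 256.7] 0.61 [0.5712 0.3138 0.0185]
blue_board_centre [349.7 239. ] 0.43 [0.5968 0.0833 0.0185]
red_board_centre [452.  226.7] 0.81 [0.419  0.3245 0.0185]
stage [347.8 235.1] 0.62 [0.5604 0.0617 0.    ]
corner [362.3 253.8] 0.81 [0.6334 0.1362 0.012 ]
pivot [319.8 234. ] 0.69 [ 0.6043 -0.0052  0.012 ]
post [452.6 227.9] 0.62 [0.4634 0.3323 0.046 ]
post [369.8 218.7] 0.56 [0.5198 0.1106 0.046 ]
```

Run:
```python
import cv2
i=cv2.imread("pics/top0.png"); cv2.imwrite("pics/top0c.png",cv2.resize(i[110:310,130:530],None,fx=2,fy=2,interpolation=cv2.INTER_CUBIC))
```

```text
(no output)
```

View pics/top0c.png

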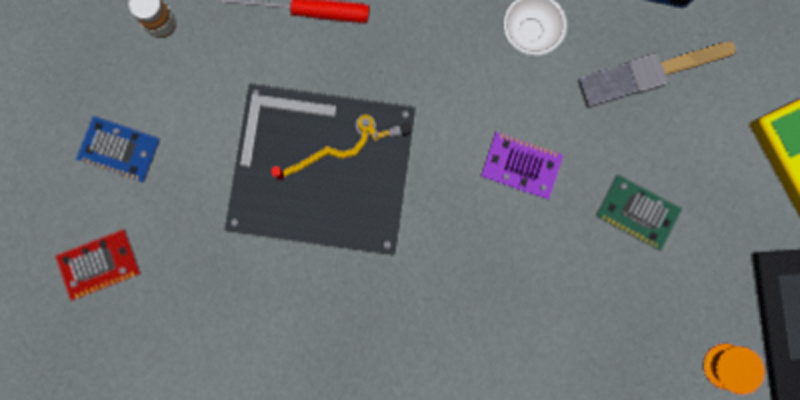

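View pics/scene0.png

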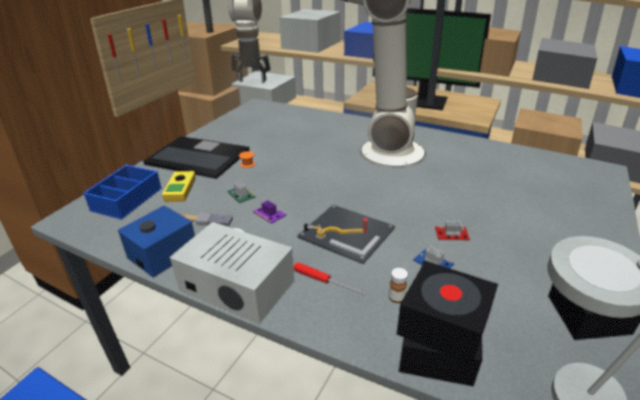

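Green candidates in the top view: (451,214) is a green board, (390,192) is the purple look-alike, (188,183) is blue and (177,243) is red. The one meant is (451,214), the only one with a green substrate. The stage is at about (290,195), with its corner at about (258,160), the red post at (268,197) and the pivot at (312,172). Next I'll measure and confirm with an enlarged crop.

```bash
cat > m.py <<'E'
from h import *
def rect(p,mask,z):
    c=max(cv2.findContours(mask.astype(np.uint8),0,cv2.CHAIN_APPROX_NONE)[0],key=cv2.contourArea).reshape(-1,2)
    w=onz(p,c,z)[:,:2]; r=cv2.minAreaRect((w*1000).astype(np.float32)); return np.round(r[0],1),np.round(r[1],1),round(r[2],2)
E
python3 - <<'E'
from m import *
p=bot.camera("top"); c=p["color"].astype(int); hsv=cv2.cvtColor(p["color"],cv2.COLOR_RGB2HSV)
for t,z in(("green_board",.005),("stage",.012)):
    for r in bot.trace(p,t)[:4]: print(t,round(r["conf"],2),np.round(r["box"]),rect(p,r["pixels"],z))
# colour masks
g=np.zeros((400,640),bool); m=(hsv[...,0]>60)&(hsv[...,0]<95)&(hsv[...,1]>90); g[185:245,420:480]=m[185:245,420:480]
m2=cv2.morphologyEx(g.astype(np.uint8),cv2.MORPH_CLOSE,np.ones((9,9))); print("green col",rect(p,m2,.005))
d=np.zeros((400,640),bool); d[140:245,235:345]=(c.max(2)<85)[140:245,235:345]
d=cv2.morphologyEx(d.astype(np.uint8),cv2.MORPH_OPEN,np.ones((3,3))); print("plate",rect(p,d,.012))
print(hsv[214,440],c[225,300],c[260,300])
o=cv2.resize(p["color"][180:250,415:485],None,fx=6,fy=6,interpolation=cv2.INTER_CUBIC)
s=cv2.resize(p["color"][145:215,245:345],None,fx=6,fy=6,interpolation=cv2.INTER_CUBIC)
q=np.zeros((840,600,3),np.uint8);q[:420,:420]=o;q[420:]=s
q=np.hstack([cv2.resize(o,(330,330)),cv2.resize(s,(470,329+1))])
cv2.imwrite("pics/crop1.png",q[:,:,::-1])
a=onz(p,[[450,214],[451,214]],.005); print(a)
E
```

```text
green_board 0.89 [369. 177. 411. 208.] (array([ 565.9, -198.3]), array([93.1, 61.6]), 71.85)
green_board 0.6 [426. 202. 469. 236.] (array([ 510. , -346.2]), array([92.7, 61.7]), 64.25)
stage 0.81 [242. 151. 337. 237.] (array([553.8,  54. ]), array([216.5, 193.8]), 83.41)
green col (array([ 509.6, -345.3]), array([86.8, 58. ]), 63.05)
plate (array([553.2,  54.5]), array([214. , 188.3]), 83.42)
[ 80 119  88] [56 61 66] [114 120 122]
[[ 0.51399601 -0.34835562  0.005     ]
 [ 0.51406735 -0.35084946  0.005     ]]
```

View pics/crop1.png

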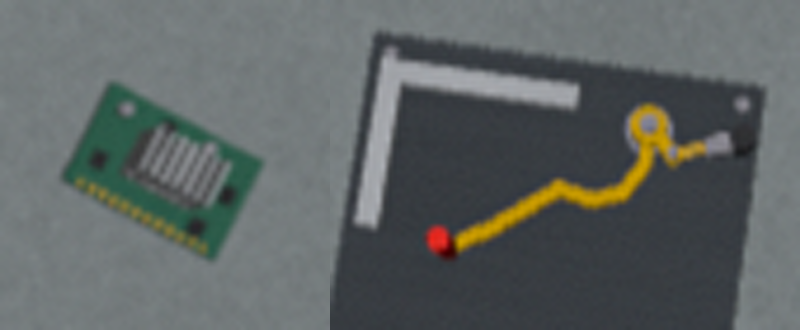

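The crop confirms it: the left half is the green board, with its heat sink and long axis. The right half shows the stage corner, the arm and the red post. Now I'll refine the corner.

```bash
cat > fit.py <<'E'
from m import *
from scipy.optimize import minimize
L=np.array([[0,0],[0,-95],[12,-95],[12,12],[-72,12],[-72,0]])/1000.
def cornerfit(p,x0,box):
    g=p["color"].max(2).astype(float); a,b,c,d=box; obs=np.clip((g[b:d,a:c]-70)/85,0,1)
    sat=np.ptp(p["color"].astype(int),axis=2)[b:d,a:c]; ok=sat<40
    def f(v):
        y=np.radians(v[2]); R=np.array([[np.cos(y),-np.sin(y)],[np.sin(y),np.cos(y)]])
        w=L@R.T+v[:2]/1000; im=np.zeros(((d-b)*8,(c-a)*8),np.uint8)
        px=(proj(p,np.c_[w,np.full(6,.020)])+.5-[a,b])*8
        cv2.fillPoly(im,[np.round(px*16).astype(int)],255,shift=4)
        m=cv2.resize(cv2.GaussianBlur(im,(0,0),5),(c-a,d-b),interpolation=cv2.INTER_AREA)/255.
        return ((m-obs)**2*ok).sum()
    r=minimize(f,x0,method="Nelder-Mead",options=dict(initial_simplex=np.array(x0)+np.array([[0,0,0],[6,0,0],[0,6,0],[0,0,3]])))
    return r.x.round(2),round(r.fun,2)
E
python3 - <<'E'
from fit import *
p=bot.camera("top"); print(cornerfit(p,[629,137,-6.5],(247,154,300,200)))
c=cornerfit(p,[629,137,-6.5],(247,154,300,200))[0]
y=np.radians(-6.58); R=np.array([[np.cos(y),-np.sin(y)],[np.sin(y),np.cos(y)]])
P=lambda x,yy:(c[:2]+R@[x,yy]).round(1)
print("pivot",P(-5,-135),"seat",P(-30,-45))
for a in(0,.2,.4,.75,.9,1.05,1.1): print(a,P(-5+125*np.cos(2.256+a),-135+125*np.sin(2.256+a)),"tangent deg",round(np.degrees(2.256+a)+90-6.58,1))
hsv=cv2.cvtColor(p["color"],cv2.COLOR_RGB2HSV);m=((hsv[...,0]<6)|(hsv[...,0]>174))&(hsv[...,1]>150);m[:185]=0;m[210:]=0;m[:,:258]=0;m[:,280:]=0
px=np.argwhere(m)[:,::-1];print(px.mean(0),onz(p,[px.mean(0)],.05)[0],len(px))
print(bot.get_obs())
E
```

```text
(array([630.34, 133.94,  -6.48]), np.float64(105.37))
pivot [6.099e+02 4.000e-01] seat [595.4  92.7]
0 [542.4 105.6] tangent deg 212.7
0.2 [522.9  90.1] tangent deg 224.1
0.4 [506.8  71. ] tangent deg 235.6
0.75 [488.8  31.4] tangent deg 255.7
0.9 [485.5  12.9] tangent deg 264.2
1.05 [485.1  -5.8] tangent deg 272.8
1.1 [485.5 -12. ] tangent deg 275.7
[267.89655172 195.86206897] [0.54156718 0.10529625 0.05      ] 29
{'time': 1.0, 'q': array([-7.64341217e+01,  4.98020911e+00,  1.00775812e+01,  9.50997569e+01,
        7.54967518e-04,  9.00009829e+01]), 'qd': array([ 0.00980608, -0.11886626, -0.03720424,  0.02545857,  0.03356532,
       -0.08278767]), 'joint_efforts': array([-4.37564464e-03, -5.20105326e+01,  4.64865983e+01,  1.55526410e-03,
       -3.35570830e-04,  2.16608947e-05]), 'ee_pos': array([ 0.12901167, -0.53464729,  0.2312659 ]), 'tcp_rot': array([-1.79997615e+02, -7.54926605e-04,  1.35648953e+01]), 'wrist_force': array([ 0.82930439, -0.29700093,  0.06127696]), 'torque': array([0.00581787, 0.00483854, 0.02058289]), 'grasp_force': 0.0, 'opening': 0.08537815461420326}
```

{"method": "play_rows", "body": {"targets": [{"grip": 0,"linear": [41.3,64,-8],"delta_rot": [0,0,1.9]},{"grip": 0,"linear": [41.3,64,-8],"delta_rot": [0,0,1.9]},{"grip": 0,"linear": [41.3,64,-8],"delta_rot": [0,0,1.9]},{"grip": 0,"linear": [41.3,64,-8],"delta_rot": [0,0,1.9]},{"grip": 0,"linear": [41.3,64,-8],"delta_rot": [0,0,1.9]},{"grip": 0,"linear": [41.3,64,-8],"delta_rot": [0,0,1.9]},{"grip": 0,"linear": [41.3,64,-8],"delta_rot": [0,0,1.9]},{"grip": 0,"linear": [41.3,64,-8],"delta_rot": [0,0,1.9]},{"grip": 0,"linear": [41.3,64,-8],"delta_rot": [0,0,1.9]},{"grip": 0,"linear": [41.3,64,-8],"delta_rot": [0,0,1.9]}], "force": 30}}

```text
time: 2.0
ee_pos: [0.3994, -0.1149, 0.1792]
tcp_rot: [179.9, 0.0, 99.9]
wrist_force: [0.9, -0.6, -1.1]
opening: 0.0852
grasp_force: 0.0
```

{"method": "play_rows", "body": {"targets": [{"grip": 0,"linear": [13,20,-5],"delta_rot": [0,0,0.35]},{"grip": 0,"linear": [13,20,-5],"delta_rot": [0,0,0.35]},{"grip": 0,"linear": [13,20,-5],"delta_rot": [0,0,0.35]},{"grip": 0,"linear": [13,20,-5],"delta_rot": [0,0,0.35]},{"grip": 0,"linear": [13,20,-5],"delta_rot": [0,0,0.35]},{"grip": 0,"linear": [13,20,-5],"delta_rot": [0,0,0.35]},{"grip": 0,"linear": [13,20,-5],"delta_rot": [0,0,0.35]},{"grip": 0,"linear": [13,20,-5],"delta_rot": [0,0,0.35]}]}}

```text
time: 2.8
ee_pos: [0.5284, 0.0826, 0.1294]
tcp_rot: [180.0, 0.0, 119.5]
wrist_force: [-0.7, 0.0, 0.4]
opening: 0.0853
grasp_force: 0.0
```

{"method": "play_rows", "body": {"targets": [{"grip": 0,"linear": [1.35,2.3,-1],"delta_rot": [0,0,0.056]},{"grip": 0,"linear": [1.35,2.3,-4],"delta_rot": [0,0,0.056]},{"grip": 0,"linear": [1.35,2.3,-7],"delta_rot": [0,0,0.056]},{"grip": 0,"linear": [1.35,2.3,-10.1],"delta_rot": [0,0,0.056]},{"grip": 0,"linear": [1.35,2.3,-10.1],"delta_rot": [0,0,0.056]},{"grip": 255,"linear": [1.35,2.3,-10.1],"delta_rot": [0,0,0.056]},{"grip": 255,"linear": [1.35,2.3,-10.1],"delta_rot": [0,0,0.056]},{"grip": 255,"linear": [1.35,2.3,-10.1],"delta_rot": [0,0,0.056]},{"grip": 255,"linear": [1.35,2.3,-10.1],"delta_rot": [0,0,0.056]},{"grip": 255,"linear": [1.35,2.3,-10.1],"delta_rot": [0,0,0.056]}], "force": 30}}

```text
time: 3.8
ee_pos: [0.542, 0.106, 0.0287]
tcp_rot: [-180.0, 0.0, 122.8]
wrist_force: [-19.6, -11.7, 7.3]
opening: 0.0128
grasp_force: 12.0
```

{"method": "play_rows", "body": {"targets": [{"grip": 255,"linear": [-0.5,-0.35,0],"delta_rot": [0,0,0.05]},{"grip": 255,"linear": [-1.0,-0.7,0],"delta_rot": [0,0,0.1]},{"grip": 255,"linear": [-1.5,-1.1,0],"delta_rot": [0,0,0.15]},{"grip": 255,"linear": [-1.95,-1.55,0],"delta_rot": [0,0,0.2]},{"grip": 255,"linear": [-2.4,-2.0,0],"delta_rot": [0,0,0.25]},{"grip": 255,"linear": [-2.8,-2.45,0],"delta_rot": [0,0,0.3]},{"grip": 255,"linear": [-3.2,-2.95,0],"delta_rot": [0,0,0.35]},{"grip": 255,"linear": [-3.55,-3.45,0],"delta_rot": [0,0,0.4]},{"grip": 255,"linear": [-3.9,-4.0,0],"delta_rot": [0,0,0.45]},{"grip": 255,"linear": [-3.9,-4.0,0],"delta_rot": [0,0,0.45]}], "force": 40}}

```text
time: 4.8
ee_pos: [0.5027, 0.0666, 0.0289]
tcp_rot: [179.9, -0.1, 148.7]
wrist_force: [-4.4, 3.6, 5.5]
opening: 0.0106
grasp_force: 39.4
```

{"method": "play_rows", "body": {"targets": [{"grip": 255,"linear": [-0.3,-0.55,0],"delta_rot": [0,0,0.05]},{"grip": 255,"linear": [-0.6,-1.1,0],"delta_rot": [0,0,0.1]},{"grip": 255,"linear": [-0.85,-1.65,0],"delta_rot": [0,0,0.15]},{"grip": 255,"linear": [-1.1,-2.25,0],"delta_rot": [0,0,0.2]},{"grip": 255,"linear": [-1.45,-3.45,0],"delta_rot": [0,0,0.3]},{"grip": 255,"linear": [-1.7,-4.65,0],"delta_rot": [0,0,0.4]},{"grip": 255,"linear": [-1.85,-5.9,0],"delta_rot": [0,0,0.5]},{"grip": 255,"linear": [-1.85,-6.8,0],"delta_rot": [0,0,0.55]},{"grip": 255,"linear": [-1.8,-7.2,0],"delta_rot": [0,0,0.55]},{"grip": 255,"linear": [-1.8,-7.2,0],"delta_rot": [0,0,0.55]}]}}

```text
time: 5.8
ee_pos: [0.4842, -0.0067, 0.0288]
tcp_rot: [-179.9, -0.1, -180.0]
wrist_force: [-9.0, -3.5, 9.7]
opening: 0.0104
grasp_force: 39.8
```

{"method": "play_rows", "body": {"targets": [{"grip": 0,"linear": [0,0,0],"delta_rot": [0,0,0]},{"grip": 0,"linear": [0,0,0],"delta_rot": [0,0,0]},{"grip": 0,"linear": [0,0,0],"delta_rot": [0,0,0]},{"grip": 0,"linear": [0,0,0],"delta_rot": [0,0,0]},{"grip": 0,"linear": [0,0,0],"delta_rot": [0,0,0]},{"grip": 0,"linear": [0,0,3],"delta_rot": [0,0,0]},{"grip": 0,"linear": [0,0,7],"delta_rot": [0,0,0]},{"grip": 0,"linear": [0,0,11],"delta_rot": [0,0,0]},{"grip": 0,"linear": [0,0,11],"delta_rot": [0,0,0]}]}}

```text
time: 6.7
ee_pos: [0.4874, -0.0058, 0.1435]
tcp_rot: [-180.0, 0.5, -179.9]
wrist_force: [-0.6, 0.6, 0.5]
opening: 0.0855
grasp_force: 0.0
```

{"method": "play_rows", "body": {"targets": [{"grip": 0,"linear": [2.3,-34,-2],"delta_rot": [0,0,1.115]},{"grip": 0,"linear": [2.3,-34,-2],"delta_rot": [0,0,1.115]},{"grip": 0,"linear": [2.3,-34,-2],"delta_rot": [0,0,1.115]},{"grip": 0,"linear": [2.3,-34,-2],"delta_rot": [0,0,1.115]},{"grip": 0,"linear": [2.3,-34,-2],"delta_rot": [0,0,1.115]},{"grip": 0,"linear": [2.3,-34,-2],"delta_rot": [0,0,1.115]},{"grip": 0,"linear": [2.3,-34,-2],"delta_rot": [0,0,1.115]},{"grip": 0,"linear": [2.3,-34,-2],"delta_rot": [0,0,1.115]},{"grip": 0,"linear": [2.3,-34,-2],"delta_rot": [0,0,1.115]},{"grip": 0,"linear": [2.3,-34,-2],"delta_rot": [0,0,1.115]}]}}

```text
time: 7.7
ee_pos: [0.5078, -0.3456, 0.1172]
tcp_rot: [179.9, 0.0, -116.3]
wrist_force: [-0.1, 0.7, -0.1]
opening: 0.0852
grasp_force: 0.0
```

Run:
```python
from fit import *
p=bot.camera("top"); print(cornerfit(p,[629,135,-6.5],(247,154,300,200)), bot.get_obs()["ee_pos"],bot.get_obs()["tcp_rot"])
hsv=cv2.cvtColor(p["color"],cv2.COLOR_RGB2HSV);m=((hsv[...,0]<6)|(hsv[...,0]>174))&(hsv[...,1]>150);m[:185]=0;m[240:]=0;m[:,:250]=0;m[:,345:]=0
px=np.argwhere(m)[:,::-1];print("post",px.mean(0),onz(p,[px.mean(0)],.05)[0],len(px))
s=bot.camera("scene")
a=cv2.resize(p["color"][145:245,245:475],(800,348),interpolation=cv2.INTER_CUBIC); b=cv2.resize(s["color"][170:262,220:520],(800,245),interpolation=cv2.INTER_CUBIC)
cv2.imwrite("pics/back.png",np.vstack([a,b])[:,:,::-1])
for t in bot.trace(s,"green_board")[:4]: print(np.round(t["box"]),t["conf"],rect(s,t["pixels"],.005))
```

```text
(array([630.06, 134.36,  -6.03]), np.float64(106.94)) [ 0.50806736 -0.34504749  0.11766305] [ 1.79955559e+02  1.97442886e-02 -1.16192940e+02]
post [316.         220.82608696] [ 0.48451902 -0.01243997  0.05      ] 23
[228. 181. 252. 204.] 0.75 (array([ 505.2, -355.7]), array([125.5,  63.4]), 59.99)
[255. 202. 282. 224.] 0.71 (array([ 560.1, -204.9]), array([115.4,  77.9]), 69.13)
```

View pics/back.png

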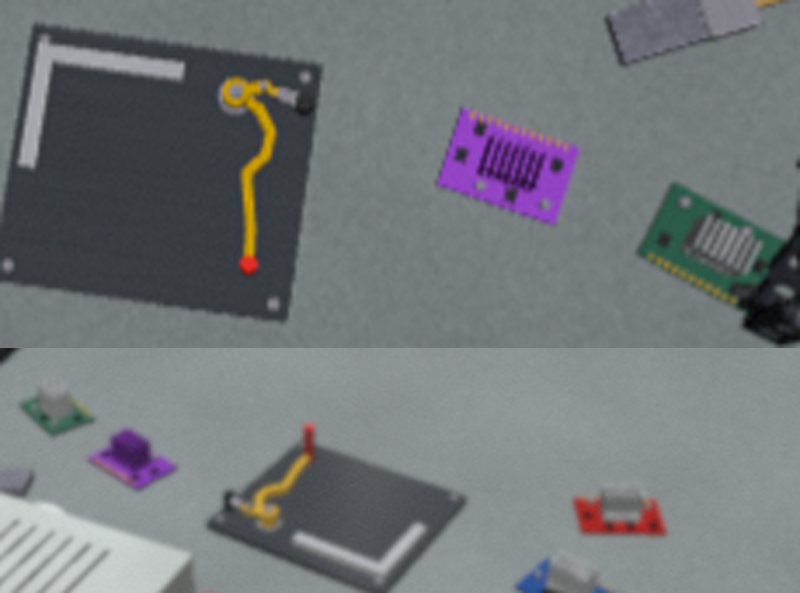

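The arm is at its back stop, with the post at crop (248,264), world (485,-12), which is angle 1.1, and it stays there. The blue and red boards haven't moved. Next is the grasp of the green board.

{"method": "play_rows", "body": {"targets": [{"grip": 0,"linear": [0.3,-0.05,0],"delta_rot": [0,0,0.0]},{"grip": 0,"linear": [0.3,-0.05,-4],"delta_rot": [0,0,0.0]},{"grip": 0,"linear": [0.3,-0.05,-8],"delta_rot": [0,0,0.0]},{"grip": 0,"linear": [0.3,-0.05,-10.75],"delta_rot": [0,0,0.0]},{"grip": 0,"linear": [0.3,-0.05,-10.75],"delta_rot": [0,0,0.0]},{"grip": 255,"linear": [0.3,-0.05,-10.75],"delta_rot": [0,0,0.0]},{"grip": 255,"linear": [0.3,-0.05,-10.75],"delta_rot": [0,0,0.0]},{"grip": 255,"linear": [0.3,-0.05,-10.75],"delta_rot": [0,0,0.0]},{"grip": 255,"linear": [0.3,-0.05,-10.75],"delta_rot": [0,0,0.0]},{"grip": 255,"linear": [0.3,-0.05,-10.75],"delta_rot": [0,0,0.0]}], "force": 30}}

```text
time: 8.85
ee_pos: [0.5117, -0.3467, 0.012]
tcp_rot: [-179.9, -0.0, -116.1]
wrist_force: [-1.1, 1.2, 6.3]
opening: 0.0256
grasp_force: 31.1
```

{"method": "play_rows", "body": {"targets": [{"grip": 255,"linear": [0,0,0],"delta_rot": [0,0,0]},{"grip": 255,"linear": [0,0,2],"delta_rot": [0,0,0]},{"grip": 255,"linear": [0,0,5],"delta_rot": [0,0,0]},{"grip": 255,"linear": [0,0,9],"delta_rot": [0,0,0]},{"grip": 255,"linear": [0,0,9],"delta_rot": [0,0,0]},{"grip": 255,"linear": [0,0,9],"delta_rot": [0,0,0]}]}}

```text
time: 9.45
ee_pos: [0.5116, -0.3467, 0.1015]
tcp_rot: [-179.9, -0.0, -116.1]
wrist_force: [-0.2, -0.5, -2.1]
opening: 0.0257
grasp_force: 30.2
```

{"method": "play_rows", "body": {"targets": [{"grip": 255,"linear": [0.5,2,0],"delta_rot": [0,0,0.02]},{"grip": 255,"linear": [1.3,6.5,0],"delta_rot": [0,0,0.06]},{"grip": 255,"linear": [2.2,11.5,0],"delta_rot": [0,0,0.1]},{"grip": 255,"linear": [3.1,16.5,0],"delta_rot": [0,0,0.15]},{"grip": 255,"linear": [4,21.5,0],"delta_rot": [0,0,0.2]},{"grip": 255,"linear": [4.9,26.5,0],"delta_rot": [0,0,0.25]},{"grip": 255,"linear": [5.8,31.5,0],"delta_rot": [0,0,0.3]},{"grip": 255,"linear": [6.7,36.5,0],"delta_rot": [0,0,0.344]},{"grip": 255,"linear": [7.5,41,0],"delta_rot": [0,0,0.344]},{"grip": 255,"linear": [7.8,43.5,0],"delta_rot": [0,0,0.344]}]}}

```text
time: 10.45
ee_pos: [0.5885, 0.0922, 0.0986]
tcp_rot: [179.9, 0.0, -96.2]
wrist_force: [0.4, -0.7, -1.5]
opening: 0.0256
grasp_force: 30.1
```

{"method": "play_rows", "body": {"targets": [{"grip": 255,"linear": [0,0,0],"delta_rot": [0,0,0]},{"grip": 255,"linear": [0,0,0],"delta_rot": [0,0,0]},{"grip": 255,"linear": [0,0,0],"delta_rot": [0,0,0]}]}}

```text
time: 10.75
ee_pos: [0.5887, 0.0876, 0.0997]
tcp_rot: [179.9, -0.0, -96.4]
wrist_force: [-0.3, -0.6, -1.6]
opening: 0.0255
grasp_force: 30.1
```

Run:
```python
from fit import *
s=bot.camera("scene"); print({k:np.round(v,4) for k,v in bot.get_obs().items() if k in("ee_pos","tcp_rot","wrist_force")})
cv2.imwrite("pics/held.png",cv2.resize(s["color"][150:290,270:460],(800,590),interpolation=cv2.INTER_CUBIC)[:,:,::-1])
```

```text
{'ee_pos': array([0.5888, 0.0874, 0.1   ]), 'tcp_rot': array([ 1.799509e+02, -2.370000e-02, -9.641800e+01]), 'wrist_force': array([-0.0496, -0.0893, -1.5038])}
```

View pics/held.png

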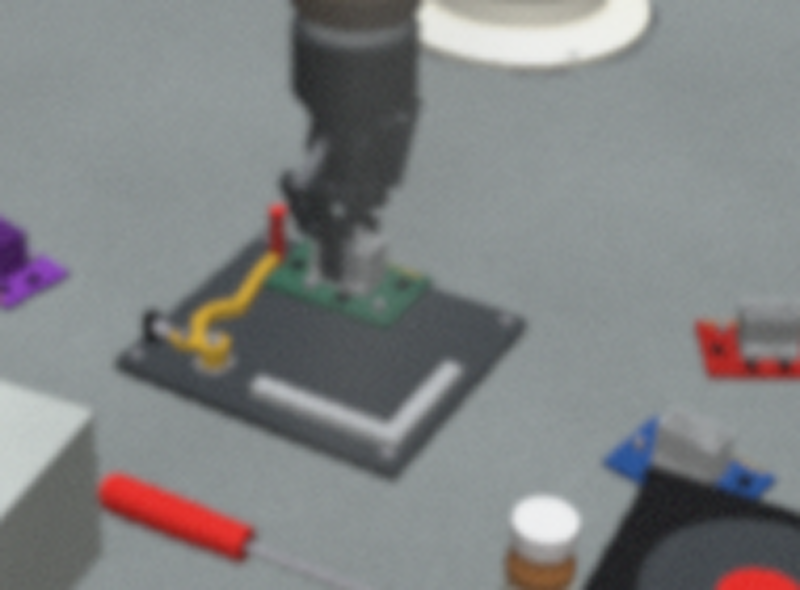

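{"method": "play_rows", "body": {"targets": [{"grip": 255,"linear": [0,0,-2],"delta_rot": [0,0,0]},{"grip": 255,"linear": [0,0,-4.5],"delta_rot": [0,0,0]},{"grip": 255,"linear": [0,0,-6.3],"delta_rot": [0,0,0]},{"grip": 255,"linear": [0,0,-7.0],"delta_rot": [0,0,0]},{"grip": 255,"linear": [0,0,-7.3],"delta_rot": [0,0,0]},{"grip": 255,"linear": [0,0,-7.5],"delta_rot": [0,0,0]},{"grip": 255,"linear": [0,0,-7.5],"delta_rot": [0,0,0]},{"grip": 255,"linear": [0,0,-7.5],"delta_rot": [0,0,0]}]}}

```text
time: 11.6
ee_pos: [0.5896, 0.0887, 0.0264]
tcp_rot: [-179.9, 0.0, -96.3]
wrist_force: [-0.4, 0.7, -1.6]
opening: 0.0254
grasp_force: 30.1
```

{"method": "play_rows", "body": {"targets": [{"grip": 255,"linear": [0,0,-0.05],"delta_rot": [0,0,0]},{"grip": 255,"linear": [0,0,-0.1],"delta_rot": [0,0,0]},{"grip": 255,"linear": [0,0,-0.1],"delta_rot": [0,0,0]},{"grip": 255,"linear": [0,0,-0.1],"delta_rot": [0,0,0]}]}}

```text
time: 12.0
ee_pos: [0.5891, 0.0887, 0.0246]
tcp_rot: [180.0, 0.0, -96.3]
wrist_force: [-0.8, 0.7, -1.3]
opening: 0.0257
grasp_force: 30.1
```

{"method": "play_rows", "body": {"targets": [{"grip": 255,"linear": [0,0,-0.05],"delta_rot": [0,0,0]},{"grip": 255,"linear": [0,0,-0.1],"delta_rot": [0,0,0]},{"grip": 255,"linear": [0,0,-0.1],"delta_rot": [0,0,0]},{"grip": 255,"linear": [0,0,-0.1],"delta_rot": [0,0,0]}]}}

```text
time: 12.4
ee_pos: [0.5892, 0.0887, 0.024]
tcp_rot: [-180.0, 0.0, -96.3]
wrist_force: [-3.9, 0.0, 5.6]
opening: 0.0256
grasp_force: 31.0
```

{"method": "play_rows", "body": {"targets": [{"grip": 255,"linear": [0,0,0.05],"delta_rot": [0,0,0]},{"grip": 255,"linear": [0.1,-0.01,0.05],"delta_rot": [0,0,0]},{"grip": 255,"linear": [0.2,-0.02,0.05],"delta_rot": [0,0,0]},{"grip": 255,"linear": [0.3,-0.03,0.05],"delta_rot": [0,0,0]},{"grip": 255,"linear": [0.4,-0.04,0.05],"delta_rot": [0,0,0]},{"grip": 255,"linear": [0.4,-0.04,0.05],"delta_rot": [0,0,0]}]}}

```text
time: 13.0
ee_pos: [0.5931, 0.0883, 0.0241]
tcp_rot: [180.0, 0.0, -96.3]
wrist_force: [-3.1, 0.9, 4.1]
opening: 0.025
grasp_force: 30.7
```

{"method": "play_rows", "body": {"targets": [{"grip": 255,"linear": [0.05,-0.01,0],"delta_rot": [0,0,0]},{"grip": 255,"linear": [0.1,-0.01,0],"delta_rot": [0,0,0]},{"grip": 255,"linear": [0.1,-0.01,0],"delta_rot": [0,0,0]}]}}

```text
time: 13.3
ee_pos: [0.5932, 0.0883, 0.0241]
tcp_rot: [179.9, 0.0, -96.3]
wrist_force: [-8.1, 0.8, 7.1]
opening: 0.0256
grasp_force: 31.2
```

{"method": "play_rows", "body": {"targets": [{"grip": 255,"linear": [0.01,0.1,0.02],"delta_rot": [0,0,0]},{"grip": 255,"linear": [0.02,0.2,0.03],"delta_rot": [0,0,0]},{"grip": 255,"linear": [0.03,0.3,0.03],"delta_rot": [0,0,0]},{"grip": 255,"linear": [0.03,0.35,0.03],"delta_rot": [0,0,0]},{"grip": 255,"linear": [0.03,0.35,0.03],"delta_rot": [0,0,0]}]}}

```text
time: 13.8
ee_pos: [0.5935, 0.0904, 0.0241]
tcp_rot: [179.9, -0.1, -96.4]
wrist_force: [-6.8, -6.3, 5.3]
opening: 0.0253
grasp_force: 31.1
```

{"method": "play_rows", "body": {"targets": [{"grip": 255,"linear": [0.01,0.05,0],"delta_rot": [0,0,0]},{"grip": 255,"linear": [0.01,0.1,0],"delta_rot": [0,0,0]},{"grip": 255,"linear": [0.01,0.1,0],"delta_rot": [0,0,0]}]}}

```text
time: 14.1
ee_pos: [0.5936, 0.0914, 0.0241]
tcp_rot: [179.9, -0.1, -96.4]
wrist_force: [-6.9, -5.9, 6.2]
opening: 0.0258
grasp_force: 31.1
```

{"method": "play_rows", "body": {"targets": [{"grip": 255,"linear": [0.01,0.05,0.02],"delta_rot": [0,0,0]},{"grip": 255,"linear": [0.01,0.1,0.02],"delta_rot": [0,0,0]},{"grip": 255,"linear": [0.02,0.15,0.02],"delta_rot": [0,0,0]},{"grip": 255,"linear": [0.02,0.15,0.02],"delta_rot": [0,0,0]}]}}

```text
time: 14.5
ee_pos: [0.5938, 0.093, 0.0241]
tcp_rot: [179.9, -0.1, -96.4]
wrist_force: [-6.6, -5.1, 3.8]
opening: 0.0252
grasp_force: 30.9
```

{"method": "play_rows", "body": {"targets": [{"grip": 255,"linear": [0.0,0.05,0],"delta_rot": [0,0,0]},{"grip": 255,"linear": [0.01,0.1,0],"delta_rot": [0,0,0]},{"grip": 255,"linear": [0.01,0.1,0],"delta_rot": [0,0,0]}]}}

```text
time: 14.8
ee_pos: [0.5938, 0.0934, 0.0241]
tcp_rot: [179.9, -0.2, -96.4]
wrist_force: [-6.3, -9.3, 4.7]
opening: 0.0255
grasp_force: 30.9
```

{"method": "play_rows", "body": {"targets": [{"grip": 255,"linear": [0.03,0.05,0],"delta_rot": [0,0,0]},{"grip": 255,"linear": [0.06,0.1,0],"delta_rot": [0,0,0]},{"grip": 255,"linear": [0.06,0.1,0],"delta_rot": [0,0,0]}]}}

```text
time: 15.1
ee_pos: [0.5939, 0.0934, 0.0242]
tcp_rot: [179.8, -0.3, -96.5]
wrist_force: [-10.8, -13.8, 8.9]
opening: 0.0257
grasp_force: 31.3
```

Run:
```python
from fit import *
o=bot.get_obs(); print({k:np.round(v,4) for k,v in o.items() if k in("ee_pos","tcp_rot","wrist_force","torque")})
```

```text
{'ee_pos': array([0.5939, 0.0934, 0.0242]), 'tcp_rot': array([179.8389,  -0.3114, -96.4597]), 'wrist_force': array([-10.7652, -13.8376,   8.8744]), 'torque': array([-2.5679,  2.0971, -0.1859])}
```

{"method": "play_rows", "body": {"targets": [{"grip": 255,"linear": [-0.1,-0.15,0.0],"delta_rot": [0,0,0]},{"grip": 255,"linear": [-0.1,-0.15,0.0],"delta_rot": [0,0,0]},{"grip": 100,"linear": [-0.1,-0.15,0.0],"delta_rot": [0,0,0]},{"grip": 100,"linear": [-0.1,-0.15,0.0],"delta_rot": [0,0,0]},{"grip": 100,"linear": [-0.1,-0.15,0.0],"delta_rot": [0,0,0]},{"grip": 100,"linear": [-0.1,-0.15,0.0],"delta_rot": [0,0,0]},{"grip": 100,"linear": [-0.1,-0.15,3],"delta_rot": [0,0,0]},{"grip": 100,"linear": [-0.1,-0.15,7],"delta_rot": [0,0,0]},{"grip": 100,"linear": [-0.1,-0.15,12],"delta_rot": [0,0,0]},{"grip": 100,"linear": [-0.1,-0.15,12],"delta_rot": [0,0,0]}]}}

```text
time: 16.1
ee_pos: [0.5971, 0.0952, 0.1521]
tcp_rot: [-179.4, 0.2, -96.3]
wrist_force: [0.5, 0.7, 0.2]
opening: 0.0518
grasp_force: 0.0
```

{"method": "play_rows", "body": {"targets": [{"grip": 0,"linear": [-11.2,-10.7,-2],"delta_rot": [0,0,-1.361]},{"grip": 0,"linear": [-11.2,-10.7,-2],"delta_rot": [0,0,-1.361]},{"grip": 0,"linear": [-11.2,-10.7,-2],"delta_rot": [0,0,-1.361]},{"grip": 0,"linear": [-11.2,-10.7,-2],"delta_rot": [0,0,-1.361]},{"grip": 0,"linear": [-11.2,-10.7,-2],"delta_rot": [0,0,-1.361]},{"grip": 0,"linear": [-11.2,-10.7,-2],"delta_rot": [0,0,-1.361]},{"grip": 0,"linear": [-11.2,-10.7,-2],"delta_rot": [0,0,-1.361]},{"grip": 0,"linear": [-11.2,-10.7,-2],"delta_rot": [0,0,-1.361]},{"grip": 0,"linear": [-11.2,-10.7,-2],"delta_rot": [0,0,-1.361]},{"grip": 0,"linear": [-11.2,-10.7,-2],"delta_rot": [0,0,-1.361]}]}}

```text
time: 17.1
ee_pos: [0.4826, -0.0123, 0.1245]
tcp_rot: [-180.0, 0.0, -174.5]
wrist_force: [-0.6, 0.7, -0.6]
opening: 0.0851
grasp_force: 0.0
```

Run:
```python
from fit import *
o=bot.get_obs(); print({k:np.round(v,4) for k,v in o.items() if k in("ee_pos","tcp_rot")})
p=bot.camera("top"); s=bot.camera("scene")
hsv=cv2.cvtColor(p["color"],cv2.COLOR_RGB2HSV)
g=np.zeros((400,640),bool); m=(hsv[...,0]>60)&(hsv[...,0]<95)&(hsv[...,1]>90); g[150:220,245:320]=m[150:220,245:320]
print("green",rect(p,cv2.morphologyEx(g.astype(np.uint8),cv2.MORPH_CLOSE,np.ones((9,9))),.017))
a=cv2.resize(p["color"][145:215,240:340],(600,420),interpolation=cv2.INTER_CUBIC)
cv2.imwrite("pics/seat_t.png",a[:,:,::-1]); cv2.imwrite("pics/seat_s.png",cv2.resize(s["color"][200:270,295:405],(660,420),interpolation=cv2.INTER_CUBIC)[:,:,::-1])
```

```text
{'ee_pos': array([ 0.4826, -0.0123,  0.1245]), 'tcp_rot': array([-1.799993e+02,  2.650000e-02, -1.744567e+02])}
green (array([598.2, 128.2]), array([15.4, 58.7]), 83.22)
```

View pics/seat_t.png

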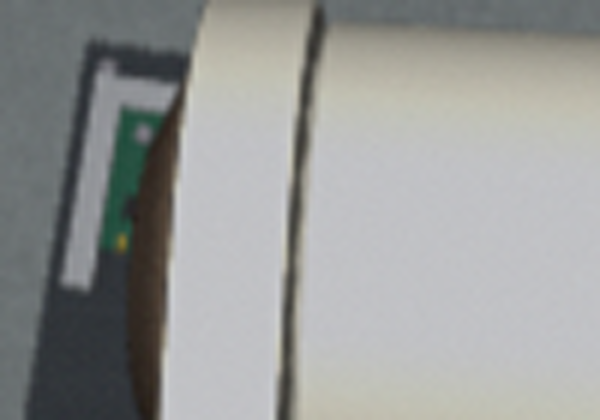

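View pics/seat_s.png

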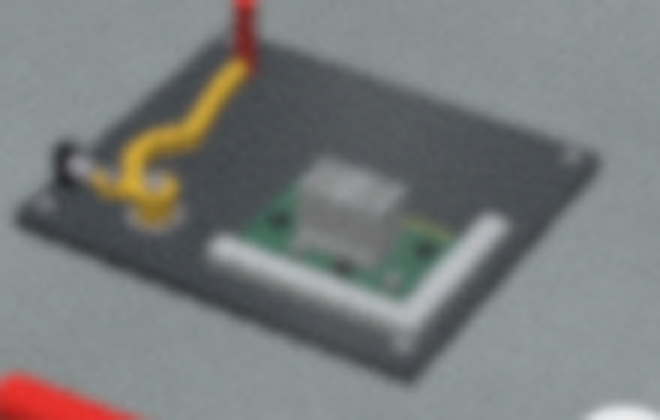

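The board sits in the corner against both bars, and the post (scene crop (245,35)) is still back. The robot blocks the top view, so I'll step aside once to check the seat numerically.

{"method": "play_rows", "body": {"targets": [{"grip": 0,"linear": [0,-28,0],"delta_rot": [0,0,0]},{"grip": 0,"linear": [0,-28,0],"delta_rot": [0,0,0]},{"grip": 0,"linear": [0,-28,0],"delta_rot": [0,0,0]},{"grip": 0,"linear": [0,-28,0],"delta_rot": [0,0,0]},{"grip": 0,"linear": [0,-28,0],"delta_rot": [0,0,0]},{"grip": 0,"linear": [0,-28,0],"delta_rot": [0,0,0]},{"grip": 0,"linear": [0,-28,0],"delta_rot": [0,0,0]},{"grip": 0,"linear": [0,-28,0],"delta_rot": [0,0,0]}]}}

```text
time: 18.0
ee_pos: [0.4822, -0.2928, 0.1242]
tcp_rot: [180.0, -0.0, -174.2]
wrist_force: [-0.6, -0.2, -0.2]
opening: 0.0853
grasp_force: 0.0
```

Run:
```python
from fit import *
o=bot.get_obs(); print({k:np.round(v,4) for k,v in o.items() if k in("ee_pos","tcp_rot")})
p=bot.camera("top")
hsv=cv2.cvtColor(p["color"],cv2.COLOR_RGB2HSV)
g=np.zeros((400,640),bool); m=(hsv[...,0]>60)&(hsv[...,0]<95)&(hsv[...,1]>90); g[150:220,245:320]=m[150:220,245:320]
print("green",rect(p,cv2.morphologyEx(g.astype(np.uint8),cv2.MORPH_CLOSE,np.ones((9,9))),.017))
for r in bot.trace(p,"green_board")[:4]: print(np.round(r["box"]),round(r["conf"],2),rect(p,r["pixels"],.017))
print(cornerfit(p,[629,135,-6.5],(247,154,300,200)))
s=cv2.resize(p["color"][148:213,243:313],(756,598)[::1] if 0 else (640,594),interpolation=cv2.INTER_CUBIC); cv2.imwrite("pics/seat2.png",s[:,:,::-1])
hs=((hsv[...,0]<6)|(hsv[...,0]>174))&(hsv[...,1]>150);hs[:185]=0;hs[240:]=0;hs[:,:250]=0;hs[:,345:]=0
px=np.argwhere(hs)[:,::-1];print("post",onz(p,[px.mean(0)],.05)[0],len(px))
```

```text
{'ee_pos': array([ 0.4822, -0.2928,  0.1242]), 'tcp_rot': array([ 1.799669e+02, -2.470000e-02, -1.742418e+02])}
green (array([594.6,  91.6]), array([89.2, 58.1]), 84.55)
[252. 165. 295. 194.] 0.93 (array([594.6,  92.6]), array([90.5, 59. ]), 83.4)
[369. 177. 410. 207.] 0.86 (array([ 563.9, -197. ]), array([89. , 60.3]), 72.75)
(array([629.33, 134.51,  -5.68]), np.float64(195.1))
post [ 0.48451902 -0.01243997  0.05      ] 23
```

View pics/seat2.png

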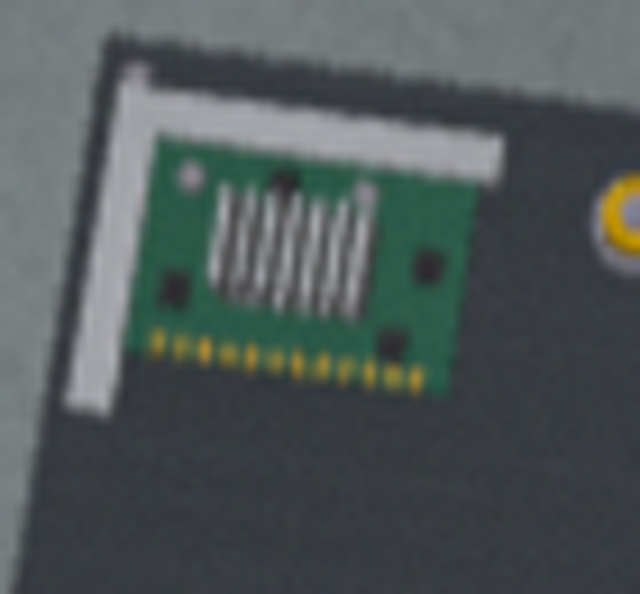

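The board is flush against both bars (crop: corner (155,135), free corner (445,395)), and the arm is still back. Now I'll close the arm.

{"method": "play_rows", "body": {"targets": [{"grip": 0,"linear": [0.3,28.1,0],"delta_rot": [0,0,0]},{"grip": 0,"linear": [0.3,28.1,0],"delta_rot": [0,0,0]},{"grip": 0,"linear": [0.3,28.1,0],"delta_rot": [0,0,0]},{"grip": 0,"linear": [0.3,28.1,0],"delta_rot": [0,0,0]},{"grip": 0,"linear": [0.3,28.1,0],"delta_rot": [0,0,0]},{"grip": 0,"linear": [0.3,28.1,0],"delta_rot": [0,0,0]},{"grip": 0,"linear": [0.3,28.1,0],"delta_rot": [0,0,0]},{"grip": 0,"linear": [0.3,28.1,0],"delta_rot": [0,0,0]}]}}

```text
time: 18.9
ee_pos: [0.4852, -0.01, 0.1248]
tcp_rot: [-180.0, 0.0, -174.1]
wrist_force: [0.2, 0.4, -0.6]
opening: 0.0858
grasp_force: 0.0
```

{"method": "play_rows", "body": {"targets": [{"grip": 0,"linear": [0,0,-3],"delta_rot": [0,0,0]},{"grip": 0,"linear": [0,0,-6],"delta_rot": [0,0,0]},{"grip": 0,"linear": [0,0,-9],"delta_rot": [0,0,0]},{"grip": 0,"linear": [0,0,-9.6],"delta_rot": [0,0,0]},{"grip": 0,"linear": [0,0,-9.6],"delta_rot": [0,0,0]},{"grip": 255,"linear": [0,0,-9.6],"delta_rot": [0,0,0]},{"grip": 255,"linear": [0,0,-9.6],"delta_rot": [0,0,0]},{"grip": 255,"linear": [0,0,-9.6],"delta_rot": [0,0,0]},{"grip": 255,"linear": [0,0,-9.6],"delta_rot": [0,0,0]},{"grip": 255,"linear": [0,0,-9.6],"delta_rot": [0,0,0]}], "force": 30}}

```text
time: 19.9
ee_pos: [0.4857, -0.0113, 0.029]
tcp_rot: [-180.0, 0.0, -174.3]
wrist_force: [0.2, -3.2, 1.5]
opening: 0.012
grasp_force: 1.5
```

{"method": "play_rows", "body": {"targets": [{"grip": 255,"linear": [0,0,0],"delta_rot": [0,0,0]},{"grip": 255,"linear": [0,0,0],"delta_rot": [0,0,0]},{"grip": 255,"linear": [0,0.6,0],"delta_rot": [0,0,-0.05]},{"grip": 255,"linear": [0,1.2,0],"delta_rot": [0,0,-0.1]},{"grip": 255,"linear": [0,2.4,0],"delta_rot": [0,0,-0.2]},{"grip": 255,"linear": [0.2,3.65,0],"delta_rot": [0,0,-0.3]},{"grip": 255,"linear": [0.5,4.9,0],"delta_rot": [0,0,-0.4]},{"grip": 255,"linear": [0.95,6.1,0],"delta_rot": [0,0,-0.5]},{"grip": 255,"linear": [1.5,7.2,0],"delta_rot": [0,0,-0.6]},{"grip": 255,"linear": [1.5,7.2,0],"delta_rot": [0,0,-0.6]}]}}

```text
time: 20.9
ee_pos: [0.5014, 0.0617, 0.0289]
tcp_rot: [179.9, 0.1, 151.3]
wrist_force: [2.4, -0.5, 3.3]
opening: 0.0107
grasp_force: 29.5
```

{"method": "play_rows", "body": {"targets": [{"grip": 255,"linear": [0.3,0.55,0],"delta_rot": [0,0,-0.05]},{"grip": 255,"linear": [0.65,1.05,0],"delta_rot": [0,0,-0.1]},{"grip": 255,"linear": [1.0,1.55,0],"delta_rot": [0,0,-0.15]},{"grip": 255,"linear": [1.4,2.05,0],"delta_rot": [0,0,-0.2]},{"grip": 255,"linear": [1.7,2.35,0],"delta_rot": [0,0,-0.23]},{"grip": 255,"linear": [1.7,2.35,0],"delta_rot": [0,0,-0.23]},{"grip": 255,"linear": [1.7,2.35,0],"delta_rot": [0,0,-0.23]}]}}

```text
time: 21.6
ee_pos: [0.5178, 0.084, 0.0288]
tcp_rot: [180.0, 0.0, 138.3]
wrist_force: [3.2, 0.7, 2.6]
opening: 0.0112
grasp_force: 29.4
```

Pull is forward (spring side) and the arm is about 0.06 rad short of the board, so I'll release and lift.

{"method": "play_rows", "body": {"targets": [{"grip": 0,"linear": [0,0,0],"delta_rot": [0,0,0]},{"grip": 0,"linear": [0,0,0],"delta_rot": [0,0,0]},{"grip": 0,"linear": [0,0,0],"delta_rot": [0,0,0]},{"grip": 0,"linear": [0,0,0],"delta_rot": [0,0,0]},{"grip": 0,"linear": [0,0,0],"delta_rot": [0,0,0]},{"grip": 0,"linear": [0,0,0],"delta_rot": [0,0,0]},{"grip": 0,"linear": [0,0,3],"delta_rot": [0,0,0]},{"grip": 0,"linear": [0,0,7],"delta_rot": [0,0,0]},{"grip": 0,"linear": [0,0,11],"delta_rot": [0,0,0]},{"grip": 0,"linear": [0,0,12],"delta_rot": [0,0,0]}]}}

```text
time: 22.6
ee_pos: [0.519, 0.0844, 0.1533]
tcp_rot: [179.7, 0.2, 138.1]
wrist_force: [-1.2, -0.4, -0.6]
opening: 0.0853
grasp_force: 0.0
```

{"method": "play_rows", "body": {"targets": [{"grip": 0,"linear": [-5,-36,3],"delta_rot": [0,0,0]},{"grip": 0,"linear": [-5,-36,3],"delta_rot": [0,0,0]},{"grip": 0,"linear": [-5,-36,3],"delta_rot": [0,0,0]},{"grip": 0,"linear": [-5,-36,3],"delta_rot": [0,0,0]},{"grip": 0,"linear": [-5,-36,3],"delta_rot": [0,0,0]},{"grip": 0,"linear": [-5,-36,3],"delta_rot": [0,0,0]},{"grip": 0,"linear": [-5,-36,3],"delta_rot": [0,0,0]},{"grip": 0,"linear": [-5,-36,3],"delta_rot": [0,0,0]},{"grip": 0,"linear": [-5,-36,3],"delta_rot": [0,0,0]},{"grip": 0,"linear": [-5,-36,3],"delta_rot": [0,0,0]}]}}

```text
time: 23.6
ee_pos: [0.4673, -0.2753, 0.178]
tcp_rot: [180.0, -0.1, 138.1]
wrist_force: [-0.5, 0.6, -0.5]
opening: 0.0856
grasp_force: 0.0
```

Run:
```python
from fit import *
p=bot.camera("top"); s=bot.camera("scene")
hsv=cv2.cvtColor(p["color"],cv2.COLOR_RGB2HSV)
for r in bot.trace(p,"green_board")[:2]: print(np.round(r["box"]),round(r["conf"],2),rect(p,r["pixels"],.017))
hs=((hsv[...,0]<6)|(hsv[...,0]>174))&(hsv[...,1]>150);hs[:185]=0;hs[240:]=0;hs[:,:250]=0;hs[:,345:]=0
px=np.argwhere(hs)[:,::-1];w=onz(p,[px.mean(0)],.05)[0];print("post",w,len(px),"angle",(np.arctan2(w[1]-.0004,w[0]-.6099)+np.radians(6.45)-2.256)%(2*np.pi))
a=cv2.resize(p["color"][145:225,240:350],(770,560) if 0 else (440,320),interpolation=cv2.INTER_CUBIC);b=cv2.resize(s["color"][195:270,300:400],(360,320),interpolation=cv2.INTER_CUBIC)
cv2.imwrite("pics/end.png",np.hstack([a,b])[:,:,::-1])
```

```text
[370. 176. 409. 209.] 0.75 (array([ 564.4, -197.1]), array([90.3, 62.6]), 72.73)
[255. 163. 294. 196.] 0.65 (array([596. ,  91.9]), array([90.4, 61.2]), 83.4)
post [0.52318222 0.0912462  0.05      ] 27 angle 0.18952205483462992
```

View pics/end.png

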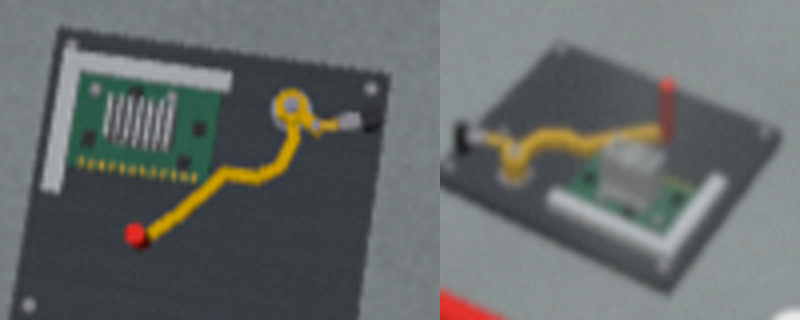

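The arm rests on the board's free corner at (215,178), with an angle of about 0.19 (0.20 expected). The board is flush in the corner.

```bash
python3 -c "
from workcell import bot
print(bot.job_done())"
```

```text
the job is handed in; nothing more can be done
None
```

The green board is flat and flush in the stage corner, the sprung arm is closed on its free corner (about 0.19 rad measured, 0.20 expected), the blue and red boards were left alone, and I handed the job in at about 24 s of the allowed 67 s; no verdict was shown.

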